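Pack two phone displays with a separator board

ROBOT

A 6-joint arm with a two-finger parallel gripper is mounted at the origin on a cart in front of the work surface, level with it; the furniture and walls round the work are solid. World frame = base frame: x ahead of the robot, y to its left, z up, the work surface at z = 0. Lengths are in m, angles in rad, forces in N, time in s.
With the tool pointing down it reaches from about 0.4 to 0.825 m from the base axis. Payload 7 kg.
Tool frame: the origin (TCP) lies at the very end of the fingers, on their centre line; the grasp point (between the pads) lies 19 mm behind it; z points along the fingers, y is the line along which they close (so a half turn about z gives the same grasp; the last joint's range is limited). The gripper opens to 88 mm and grips with 3 to 60 N. Pads are 19 mm wide; open, the fingers measure 130 mm over their backs; the gripper's body (78 mm by 193 mm) begins 47 mm behind the grasp point.
Start: joints at [-0.853, 0.359, 0.012, 0, -1.224, -0.288], TCP at [0.281, -0.614, 0.227] pointing down, gripper open.
Joint ranges: [-3.07, 3.07], [-1.43, 2.12], [-1.02, 1.25], [-3.03, 1.67], [-3.05, -0], [-3.03, 3.03]. Speed limits (rad/s): [2.39, 2.39, 3.01, 3.14, 3.14, 3.14].

INTERFACE

Orientations are given as [roll, pitch, yaw] about the fixed x, y, z axes, in that order (R = Rz(yaw) Ry(pitch) Rx(roll)).
In Python, from station import arm, grab_frame gives the robot as it stands.
- The arm moves only by the tool jog_arm, never from a script. Its argument "deltas" is a list that holds one entry, the list of rows, each a list of 4 numbers: the shift along the tool's x, y, z in units of 60 mm (1.0 is 60 mm), then the turn about the tool's z in units of 5 degrees (1.0 is 5 degrees). A call has 1 to 8 rows; each row is the pose to reach, as a shift and turn from the pose commanded when the call began, along the tool's axes at that moment; what a row does not reach only later rows make up. A row lasts 1/8 s, in which the tool goes at most 62.5 mm and 10.7 degrees, less where a joint would pass 70% of its speed; a pose out of reach is approached as far as the arm can. A call with a gripper value outside its range is refused whole. "grip" is the finger opening in mm, from 0 to 87.6, set as the call begins (left out, the last holds). The fingers move at their own pace and stop on an object; "squeeze" is the grip in N (left out, the last holds). Time passes only in rows, so rows that repeat a pose let the fingers close. It gives the time, the measured TCP pose, the force, the opening and the grip force at its end, in the units of the state.
- arm.get_state(): the state, without advancing time (a new reading comes with each control period).
- grab_frame(name): name is "side" or "top"; returns a dict with "img" (400x640x3 uint8, red, green, blue), "vfov" (degrees; the focal length in pixels is half the picture's height over the tangent of half this angle, whatever the lens; pixels are square), "cx", "cy" (the principal point, pixels), "dist_coeffs" ([k1, k2, p1, p2, k3] as OpenCV has them; the pictures are not rectified), "xyz" and "rotation" of the camera in the world. Camera axes: x right, y down, z forward; pixel columns grow to the right and rows downward; lengths in m; the calibration is good to about 2 mm. A picture is of the moment at which its call begins. There is no depth.
- arm.job_done(): hands the job in; it is judged then, once.
The state is a dict: "t": time; "q": joint angles; "qd": joint speeds; "joint_efforts": joint torques, N m; "eef_pos": TCP position; "ee_rot": TCP orientation; "force": force on the tool from outside, world axes, zero at the start; "moment": the same for the moment, N m; "width": finger opening in m; "gripper_force": force on a finger pad.
Only numpy, scipy, OpenCV 4.12 (cv2) and the standard library are available. Lean on these libraries where they do the work, as an engineer would, in place of code of your own. Each camera call takes 0.05 s, during which the arm holds its last target. There are 200 camera calls.

TASK

Pack the second phone display into the open cardboard carton, in which one display already lies: lay the loose cardboard separator flat on that display, then set the second display down gently on the separator, screen up, so that the two displays never touch. Both go squarely into the pocket between the corner blocks. Then fold the carton's hinged lid fully shut, and leave everything else on the bench where it is.

Things in the scene. Friction and masses are not known exactly. Their poses are not given: they have to be found in the camera images.
- carton: Open cardboard carton fixed to the bench, 148 (its x) x 132 (y) x 32 mm high, walls and floor 4 mm; yaw varies by 0.25 rad either way; origin at the centre of its underside, z up. Its lid stands open at the +y side. Undersides of the finished layers above this origin: lower display 4, separator 10, upper display 16 mm (its top 22 mm).
- carton_pocket (a point): Centre of the pocket's floor, 4 mm above the carton's origin. Four glued-in corner blocks (tops 25 mm above the carton's underside) bound a pocket 140 mm (carton x) by 74 mm (y). In the middle of each long side, 37 mm either way, a gap between the blocks takes a finger: it reaches out to the walls' inner faces at y = +62 and -62 mm.
- carton_lid (a joint): Lid angle, rad: 0 = shut flat on the walls, 1.57 = upright; starts at 1.75 to 2.05, leaning out to the carton's +y. Cardboard panel, 148 mm along the hinge x 136 x 4 mm; shut, its outer face is on top, 36 mm above the carton's underside, and its 14 mm lip hangs outside the -y wall. Stiff crease: stays at any angle, turns with about 0.6 N at the free edge. Stops at 0 and 2.2.
- carton_hinge (a point): Middle of the lid's hinge line, at the carton's (0, +66, 32) mm; the hinge runs along the carton's x.
- lid_edge (a point): Middle of the lid's free edge on its outer face, 136 mm from the hinge line.
- lower_display: Black phone display panel, 130 (its x) x 64 (its y) x 6 mm, already lying screen up in the carton's pocket; origin at the centre of its underside.
- upper_display: The second, identical black display panel, 130 (its x) x 64 (its y) x 6 mm, 45 g, lying screen up on the bench to the robot's right; origin at the centre of its underside, z up through the screen. Fragile: do not let it fall more than about 20 mm. Either end may point either way in the carton.
- separator: Plain stiff cardboard board, 132 x 66 x 6 mm (its x, y, z), 30 g, lying on the bench to the robot's right, at the left or the right of the second display; origin at the centre of its underside. Either end may point either way in the carton.
- tweezers: Bystander: blue tweezers, 12 x 122 x 8 mm, lying on the bench; origin at the centre of the underside.
- wire_reel: Bystander: small white reel, 56 mm across, 30 mm high; origin at the centre of the underside.
- flux: Bystander: small amber bottle with a pale ribbed cap, 27 mm across, 61 mm high; origin at the centre of the underside.

How it is judged:
By the outcome, as a careful person would: the job done as asked, in the order asked, and still so for the second after the job is handed in, with the robot touching nothing.
It also fails if it takes over 72 s, if anything falls off the work surface, if the arm or the gripper's body presses on something with over 40 N, if the wrist force passes 120 N, or if a joint passes its speed limit or range.

## Working session

There is one attempt and no reset: what is moved stays moved. The work goes in short steps, Python scripts to look and compute and a tool call to move; the robot and the scene stay as the last step left them, time stands still between calls to the robot, and variables do not carry over. Pictures are saved under pics/ and viewed, at most 10 in all, crops included, and the job is handed in when it is done.

Besides the shell and the picture viewer there is one more tool, called after "Request:" as name(argument=value, ...), one argument or row to a line, values as JSON. jog_arm: Moves the arm, as the interface text tells. Its arguments: {"type":"object","properties":{"deltas":{"type":"array"},"grip":{"type":"number"},"squeeze":{"type":"number"}},"required":["deltas"]}

```bash
ls; mkdir -p pics; python3 - <<'E'
from station import arm, grab_frame
import cv2
for n in("side","top"):
    f=grab_frame(n); cv2.imwrite(f"pics/{n}0.png",f["img"][:,:,::-1])
    print({k:v for k,v in f.items() if k!="img"})
print(arm.get_state())
E
```

```text
pics
{'vfov': 52.77640075909773, 'cx': 319.56985499946245, 'cy': 197.9568697017491, 'dist_coeffs': array([-0.00494985,  0.        ,  0.        ,  0.        ,  0.        ]), 'xyz': array([ 0.45849549, -0.88063184,  0.48849371]), 'rotation': array([-2.04637184,  0.0213262 , -0.09604961])}
{'vfov': 54.635368226169376, 'cx': 323.01726368650685, 'cy': 202.29009873108225, 'dist_coeffs': array([-0.08684328,  0.        ,  0.        ,  0.        ,  0.        ]), 'xyz': array([ 0.43916209, -0.07881821,  1.03203626]), 'rotation': array([-3.04861911,  0.01732486, -1.56248503])}
{'t': 0.1, 'q': array([-8.52916152e-01,  3.59335337e-01,  1.11519445e-02, -2.92058757e-04,
       -1.22413369e+00, -2.88103682e-01]), 'qd': array([ 0.00064555, -0.00226428,  0.00253387,  0.00040179,  0.00155079,
       -0.00122717]), 'joint_efforts': array([ 6.18360718e-04, -5.84162486e+01,  2.93752670e+01,  7.01551527e+00,
        1.01989068e-02, -3.63406184e-05]), 'eef_pos': array([ 0.28103364, -0.61322232,  0.22570702]), 'ee_rot': array([ 3.14005655e+00, -1.68885831e-04, -2.71191547e+00]), 'force': array([ 0.16885835, -0.38158151,  0.16464421]), 'moment': array([-0.00806362, -0.00796167,  0.0101257 ]), 'gripper_force': 0.0, 'width': 0.08746797562496827}
```

View pics/top0.png

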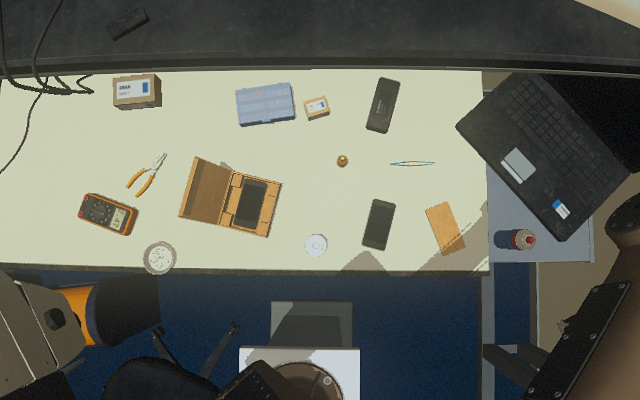

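View pics/side0.png

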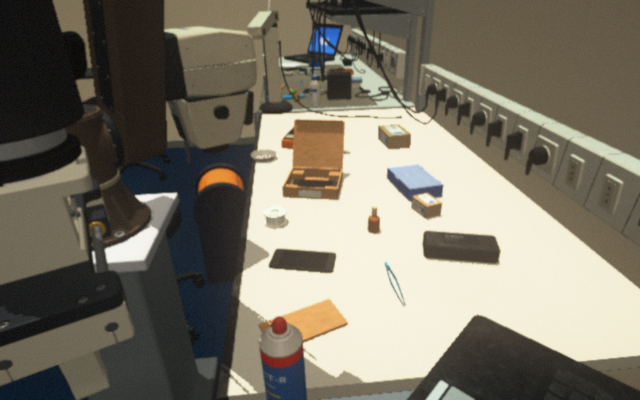

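The top view shows the carton at about (250,205), with its lid to the left (+y). The display is at (378,224), the separator at (445,228), the reel at (316,244), the bottle at (342,160) and the tweezers at (412,163). The side view shows the same layout, with the lid standing at (318,150).

```bash
cat > h.py <<'E'
import numpy as np, cv2
from scipy.spatial.transform import Rotation as R
from station import arm, grab_frame
def cam(f):
    F=f["img"].shape[0]/2/np.tan(np.radians(f["vfov"]/2))
    return np.array([[F,0,f["cx"]],[0,F,f["cy"]],[0,0,1]]),np.array(f["dist_coeffs"]),R.from_euler("xyz",f["rotation"]).as_matrix(),np.array(f["xyz"])
def cast(f,px,z):
    K,d,Rm,c=cam(f)
    u=cv2.undistortPoints(np.array(px,float).reshape(-1,1,2),K,d).reshape(-1,2)
    r=np.c_[u,np.ones(len(u))]@Rm.T
    return c+r*((z-c[2])/r[:,2])[:,None]
def proj(f,P):
    K,d,Rm,c=cam(f)
    return cv2.projectPoints(np.array(P,float).reshape(-1,1,3),cv2.Rodrigues(Rm.T)[0],-Rm.T@c,K,d)[0].reshape(-1,2)
def rect(f,mask,z,seed):
    n,l=cv2.connectedComponents(mask.astype(np.uint8)); m=(l==l[seed[1],seed[0]]).astype(np.uint8)
    c=max(cv2.findContours(m,cv2.RETR_EXTERNAL,cv2.CHAIN_APPROX_NONE)[0],key=len)[:,0].astype(float)
    P=cast(f,c,z)[:,:2]*1000
    (x,y),(w,h),a=cv2.minAreaRect(P.astype(np.float32))
    if w<h: w,h,a=h,w,a+90
    return np.round([x,y,w,h,(a+90)%180-90],1)   # mm, long-axis angle deg
E
python3 - <<'E'
from h import *
f=grab_frame("top"); im=f["img"]; hsv=cv2.cvtColor(im,cv2.COLOR_RGB2HSV)
print(im[224,378],im[228,445],im[246,457],im[224,360], hsv[228,445],hsv[246,457],hsv[246,465],hsv[224,360])
print("disp",rect(f,hsv[:,:,2]<110,.006,(378,224)))
print("sep",rect(f,(hsv[:,:,1]>100)&(hsv[:,:,0]<25),.006,(445,228)))
c=im[145:250,165:295]; cv2.imwrite("pics/c.png",cv2.resize(c[:,:,::-1],None,fx=6,fy=5.7*6/5.7,interpolation=cv2.INTER_CUBIC)[:600,:800])
for p in [(342,160)]: print("flux",cast(f,[p],.061))
print("reel",cast(f,[(316,244)],.03)); 
print("tweez",cast(f,[(392,163),(434,163)],.004))
E
```

```text
[72 74 64] [199 158  95] [138 107  67] [202 208 182] [ 18 133 199] [ 17 131 138] [ 17 121 133] [ 37  32 208]
disp [ 477.7 -207.7  127.4   62.   -14.7]
sep [ 468.  -384.6  131.2   65.7   21.9]
flux [[ 0.63803343 -0.10867958  0.061     ]]
reel [[ 0.42438553 -0.04349085  0.03      ]]
tweez [[ 0.64242986 -0.24519074  0.004     ]
 [ 0.64347241 -0.35913804  0.004     ]]
```

View pics/c.png

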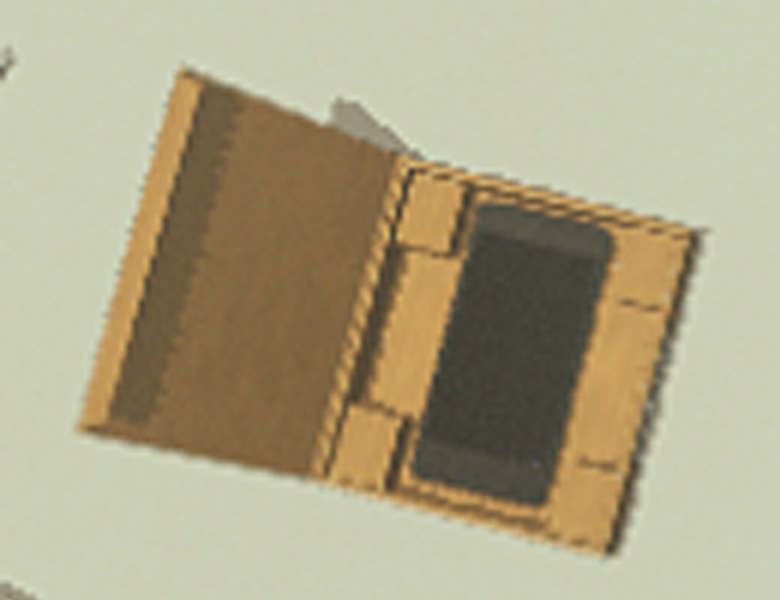

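The crop is 6x with its offset at (165,145). Carton rim corners on the -y side are at (697,228) and (610,553), and hinge corners at (400,157) and (318,482). The lower display lies between the blocks. The gripper body spans ±96 mm along the closing line, so the lid has to be opened to its stop before I place anything.

```bash
cat >> h.py <<'E'
def rel(x,y,z,ang):
    """delta in tool units from present pose to TCP x,y,z (m), closing line at world angle ang (deg, mod 180)"""
    s=arm.get_state(); M=R.from_euler("xyz",s["ee_rot"]).as_matrix()
    d=M.T@(np.array([x,y,z])-s["eef_pos"])/.06
    a=np.degrees(np.arctan2(M[1,1],M[0,1])); t=(a-ang+90)%180-90
    print("delta",np.round(d,3),"turn units",round(t/5,3),"xyz",np.round(s["eef_pos"],4),"q",np.round(s["q"],2),"F",np.round(s["force"],1),"w",round(s["width"],4),"t",s["t"])
E
python3 - <<'E'
from h import *
f=grab_frame("top")
px=np.array([(697,228),(610,553),(318,482),(400,157)])/6+[164.6,144.6]
P=cast(f,px,.032)[:,:2]*1000; print(P.round(1))
print([round(float(np.linalg.norm(P[i]-P[(i+1)%4])),1) for i in range(4)])
ex=(P[0]-P[1])+(P[3]-P[2]); yaw=np.arctan2(ex[1],ex[0]); print("yaw deg",np.degrees(yaw))
ex=np.array([np.cos(yaw),np.sin(yaw)]); ey=np.array([-ex[1],ex[0]])
mid=P[:2].mean(0); print("centre from -y side",mid+66*ey,"from all",P.mean(0))
hsv=cv2.cvtColor(f["img"],cv2.COLOR_RGB2HSV)
print("lower disp",rect(f,hsv[:,:,2]<100,.010,(250,205)))
E
```

```text
[[583.2  50.2]
 [441.7  85.3]
 [471.1 214. ]
 [614.2 182.2]]
[145.8, 132.0, 146.6, 135.6]
yaw deg -13.223844341551894
centre from -y side [527.59495962 132.01669214] from all [527.57319181 132.93548709]
lower disp [530.8 134.8 126.8  63.  -13.3]
```

```bash
cat >> h.py <<'E'
C=np.array([.5276,.1322]); YAW=np.radians(-13.2)
def cw(x,y):
    c,s=np.cos(YAW),np.sin(YAW); return C+np.array([c*x-s*y,s*x+c*y])/1000
E
python3 - <<'E'
from h import *
rel(*cw(0,30),.24,76.8)
E
```

```text
delta [-9.218  9.979 -0.225] turn units 7.565 xyz [ 0.2811 -0.6133  0.226 ] q [-0.85  0.36  0.01 -0.   -1.22 -0.29] F [-0.3  0.2  0.1] w 0.0877 t 0.2
```

Request:
jog_arm(
  deltas=[
    [[-0.55,0.6,-0.2,0.45],[-1.1,1.2,-0.22,0.9],[-1.7,1.8,-0.22,1.4],[-2.3,2.5,-0.22,1.9],[-2.9,3.15,-0.22,2.4],[-3.5,3.8,-0.22,2.85],[-4.1,4.4,-0.22,3.3],[-4.6,5.0,-0.22,3.8]],
  ],
  grip=0,
)

```text
t: 1.2
eef_pos: [0.4075, -0.2242, 0.2399]
ee_rot: [-3.142, 0.0, -3.044]
force: [0.5, 0.5, 0.2]
width: 0.0133
gripper_force: 0.0
```

```bash
python3 -c "
from h import *
rel(*cw(0,30),.24,76.8)"
```

```text
delta [-2.729e+00  6.192e+00 -1.000e-03] turn units 3.753 xyz [ 0.4075 -0.2242  0.2399] q [-0.08 -0.   -0.41 -0.   -1.17 -1.4 ] F [0.5 0.5 0.2] w 0.0133 t 1.2
```

Request:
jog_arm(
  deltas=[
    [[-0.4,0.9,0,0.6],[-0.8,1.8,0,1.2],[-1.2,2.7,0,1.8],[-1.6,3.6,0,2.4],[-2.0,4.5,0,3.0],[-2.4,5.4,0,3.6],[-2.73,6.19,0,3.75],[-2.73,6.19,0,3.75]],
  ],
)

```text
t: 2.2
eef_pos: [0.5343, 0.1628, 0.2389]
ee_rot: [-3.141, -0.001, 2.915]
force: [-0.6, -0.4, -0.4]
width: 0.0002
gripper_force: 0.0
```

```bash
python3 -c "
from h import *
rel(*cw(0,30),.112,76.8)
rel(*cw(0,95),.112,76.8)
f=grab_frame('top'); cv2.imwrite('pics/a.png',cv2.resize(f['img'][100:300,100:400,::-1],None,fx=2.5,fy=2.5))"
```

```text
delta [-0.009 -0.02   2.114] turn units 0.048 xyz [0.5343 0.1628 0.2389] q [ 0.65  0.16 -0.23 -0.   -1.18 -2.44] F [-0.6 -0.4 -0.4] w 0.0002 t 2.2
delta [-0.014  1.063  2.113] turn units 0.048 xyz [0.5343 0.1628 0.2389] q [ 0.65  0.16 -0.23 -0.   -1.18 -2.44] F [-0.6 -0.4 -0.4] w 0.0002 t 2.2
```

Request:
jog_arm(
  deltas=[
    [[0,0,0.7,0],[0,0,1.4,0],[0,0,2.1,0],[0,0,2.1,0],[0,0.3,2.1,0],[0,0.55,2.1,0],[0,0.75,2.1,0],[0,0.75,2.1,0]],
  ],
)

```text
t: 3.25
eef_pos: [0.5443, 0.2049, 0.1142]
ee_rot: [3.141, 0.001, 2.914]
force: [-0.1, -0.4, -0.4]
width: 0.001
gripper_force: 0.0
```

Request:
jog_arm(
  deltas=[
    [[0,0.15,0,0],[0,0.3,0,0],[0,0.38,0,0],[0,0.38,0,0]],
  ],
)

```text
t: 3.75
eef_pos: [0.5492, 0.2261, 0.1136]
ee_rot: [-3.141, -0.0, 2.913]
force: [-0.1, 0.0, 0.2]
width: 0.0003
gripper_force: 0.0
```

```bash
python3 -c "
from h import *
rel(*cw(0,95),.112,76.8)
f=grab_frame('side'); cv2.imwrite('pics/b.png',cv2.resize(f['img'][60:260,200:440,::-1],None,fx=3,fy=3))"
```

```text
delta [-0.008 -0.023  0.027] turn units 0.018 xyz [0.5492 0.2261 0.1136] q [ 0.72  0.32 -0.32 -0.   -0.93 -2.52] F [-0.1  0.   0.2] w 0.0003 t 3.75
```

View pics/b.png

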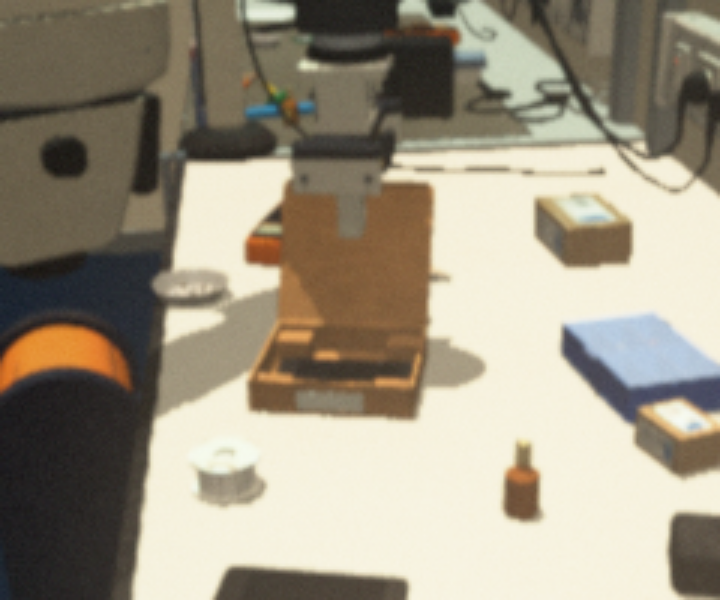

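The side view shows the closed fingers at (350,215) in front of the lid, whose top edge is at row 185. No force has registered, so I keep pushing.

Request:
jog_arm(
  deltas=[
    [[0,0.08,0,0],[0,0.16,0,0],[0,0.16,0,0]],
  ],
)

```text
t: 4.18
eef_pos: [0.5515, 0.2355, 0.1137]
ee_rot: [3.141, 0.0, 2.913]
force: [0.7, -0.3, -0.6]
width: 0.0005
gripper_force: 0.0
```

Request:
jog_arm(
  deltas=[
    [[0,0.06,0,0],[0,0.06,0,0]],
  ],
)

```text
t: 4.42
eef_pos: [0.5522, 0.2389, 0.1138]
ee_rot: [3.141, 0.0, 2.913]
force: [0.7, -0.2, 0.4]
width: 0.0005
gripper_force: 0.0
```

```bash
python3 -c "
from h import *
rel(*cw(0,95),.112,76.8)
f=grab_frame('top'); cv2.imwrite('pics/b2.png',cv2.resize(f['img'][120:270,140:340,::-1],None,fx=4,fy=4))"
```

```text
delta [-0.006 -0.242  0.029] turn units 0.017 xyz [0.5522 0.2389 0.1138] q [ 0.73  0.33 -0.3  -0.   -0.93 -2.53] F [ 0.7 -0.2  0.4] w 0.0005 t 4.425
```

View pics/b2.png

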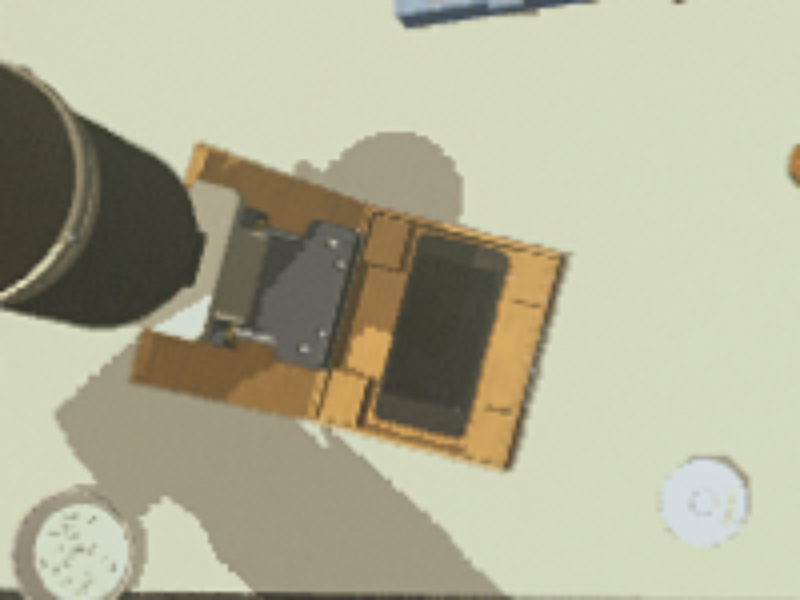

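The gripper is over the hinge, and the lid's upper corners are now at (200,145) and (133,378) in the crop. The lid has moved outward by about 5 image pixels. I'll work out where the 2.2 rad corners would be seen.

```bash
python3 -c "
from h import *
f=grab_frame('top')
for th in (1.8,1.9,2.0,2.1,2.15,2.2):
  for x in (74,-74):
    l=np.array([-np.cos(th),np.sin(th)]);n=np.array([np.sin(th),np.cos(th)])
    out=[]
    for p in ([66,32]+136*l+4*n,[66,32]+136*l-14*n+4*n):
      out.append([*cw(x,p[0]),p[1]/1000])
    print(th,x,proj(f,out).round(1).tolist())"
```

```text
1.8 74 [[203.8, 157.3], [209.0, 158.3]]
1.8 -74 [[187.0, 219.5], [192.1, 220.8]]
1.9 74 [[199.2, 156.4], [203.9, 157.3]]
1.9 -74 [[182.3, 218.2], [187.0, 219.5]]
2.0 74 [[194.9, 155.7], [199.2, 156.4]]
2.0 -74 [[178.2, 217.0], [182.4, 218.2]]
2.1 74 [[191.2, 155.2], [194.9, 155.7]]
2.1 -74 [[174.5, 216.0], [178.2, 217.1]]
2.15 74 [[189.5, 155.0], [193.0, 155.4]]
2.15 -74 [[172.9, 215.5], [176.3, 216.5]]
2.2 74 [[187.9, 154.9], [191.2, 155.2]]
2.2 -74 [[171.4, 215.1], [174.5, 216.0]]
```

Request:
jog_arm(
  deltas=[
    [[0,0.06,0,0],[0,0.06,0,0]],
  ],
)

```text
t: 4.78
eef_pos: [0.553, 0.2424, 0.1138]
ee_rot: [3.142, 0.0, 2.913]
force: [0.4, -0.0, 0.2]
width: 0.0006
gripper_force: 0.0
```

Request:
jog_arm(
  deltas=[
    [[0,0.06,0,0],[0,0.06,0,0]],
  ],
)

```text
t: 5.03
eef_pos: [0.5533, 0.2443, 0.1136]
ee_rot: [-3.139, -0.001, 2.912]
force: [0.3, -5.9, 2.4]
width: 0.0004
gripper_force: 2.9
```

```bash
python3 -c "
from h import *
f=grab_frame('top')
hsv=cv2.cvtColor(f['img'],cv2.COLOR_RGB2HSV); m=(hsv[:,:,1]>90)&(hsv[:,:,0]<25)
for r in (158,160,214): print(r,np.where(m[r,150:260])[0][:3]+150)
rel(.468,-.3846,.24,111.9)"
```

```text
158 [187 188 189]
160 [186 187 188]
214 [171 172 173]
delta [ -0.995 -10.537  -2.079] turn units -7.007 xyz [0.5533 0.2444 0.1137] q [ 0.74  0.34 -0.29  0.   -0.94 -2.54] F [-0.5 -5.1  1.8] w 0.0007 t 5.075
```

Request:
jog_arm(
  deltas=[
    [[0,-0.5,-0.1,0],[-0.05,-1.2,-0.9,0],[-0.1,-1.9,-1.7,-0.5],[-0.2,-2.7,-2.0,-1.2],[-0.3,-3.5,-2.0,-1.9],[-0.4,-4.3,-2.0,-2.6],[-0.5,-5.1,-2.0,-3.3],[-0.6,-5.9,-2.0,-4]],
  ],
  grip=87,
  squeeze=8,
)

```text
t: 6.08
eef_pos: [0.5074, -0.1093, 0.2344]
ee_rot: [3.141, 0.001, -3.02]
force: [1.0, -0.1, 0.2]
width: 0.0751
gripper_force: 0.0
```

```bash
python3 -c "
from h import *
rel(.468,-.3846,.1,111.9)"
```

```text
delta [ 1.212 -4.475  2.236] turn units -2.983 xyz [ 0.5074 -0.1093  0.2344] q [ 0.17  0.09 -0.32 -0.   -1.16 -1.62] F [ 1.  -0.1  0.2] w 0.0751 t 6.075
```

Request:
jog_arm(
  deltas=[
    [[0.2,-0.8,0,-0.5],[0.4,-1.6,0.2,-1.0],[0.6,-2.4,0.6,-1.6],[0.8,-3.2,1.0,-2.2],[1.0,-4.0,1.5,-2.7],[1.21,-4.48,2.0,-2.98],[1.21,-4.48,2.24,-2.98],[1.21,-4.48,2.24,-2.98]],
  ],
)

```text
t: 7.08
eef_pos: [0.4673, -0.3827, 0.0986]
ee_rot: [3.14, -0.001, -2.763]
force: [0.3, 0.4, 0.4]
width: 0.087
gripper_force: 0.0
```

```bash
python3 -c "
from h import *
rel(.468,-.3846,.0015,111.9)
f=grab_frame('side'); cv2.imwrite('pics/d.png',cv2.resize(f['img'][150:400,200:460,::-1],None,fx=2.4,fy=2.4))"
```

```text
delta [-1.000e-03 -3.600e-02  1.619e+00] turn units -0.039 xyz [ 0.4673 -0.3827  0.0986] q [-0.36  0.35 -0.31 -0.   -0.91 -0.83] F [0.3 0.4 0.4] w 0.087 t 7.075
```

View pics/d.png

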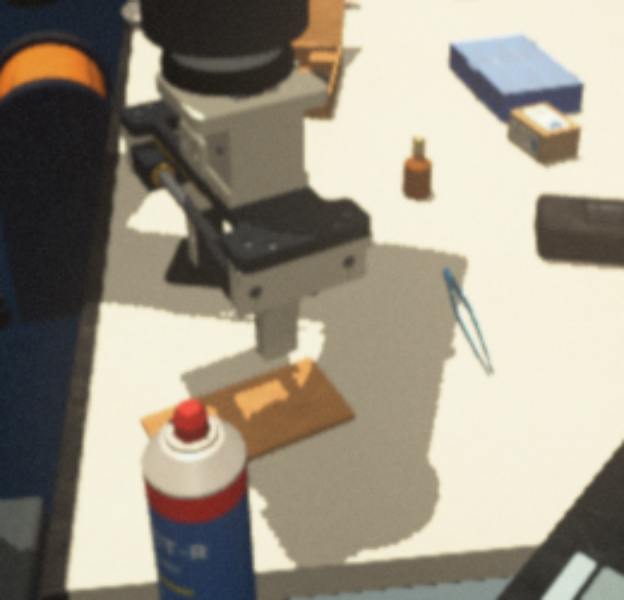

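The side view shows the finger at (277,330) above the separator's middle. Descending to grip it.

Request:
jog_arm(
  deltas=[
    [[0,-0.03,0.7,0],[0,-0.03,1.3,0],[0,-0.03,1.59,0],[0,-0.03,1.6,0],[0,-0.03,1.6,0]],
  ],
)

```text
t: 7.75
eef_pos: [0.4704, -0.3848, 0.005]
ee_rot: [-3.14, 0.001, -2.761]
force: [0.5, 1.0, 0.3]
width: 0.0868
gripper_force: 0.0
```

Request:
jog_arm(
  deltas=[
    [[0,0,0,0],[0,0,0,0],[0,0,0,0],[0,0,0,0]],
  ],
  grip=55,
  squeeze=10,
)

```text
t: 8.25
eef_pos: [0.4695, -0.3846, 0.0039]
ee_rot: [-3.141, 0.0, -2.761]
force: [-0.1, 0.8, 4.6]
width: 0.0655
gripper_force: 10.0
```

Request:
jog_arm(
  deltas=[
    [[0,0,0,0],[0,0,0,0],[0,0,0.04,0],[0,0,0.04,0]],
  ],
  grip=80,
)

```text
t: 8.75
eef_pos: [0.469, -0.3844, 0.0006]
ee_rot: [3.141, -0.0, -2.762]
force: [-0.7, 0.5, -0.1]
width: 0.0798
gripper_force: 0.0
```

Request:
jog_arm(
  deltas=[
    [[0,0,0,0],[0,0,0,0],[0,0,0,0]],
  ],
  grip=55,
)

```text
t: 9.12
eef_pos: [0.4692, -0.3844, 0.0009]
ee_rot: [3.142, -0.0, -2.762]
force: [0.4, 0.5, 0.1]
width: 0.0658
gripper_force: 10.0
```

Request:
jog_arm(
  deltas=[
    [[0,0,-0.1,0],[0,0,-0.4,0],[0,0,-1.0,0],[0,0,-1.0,0]],
  ],
)

```text
t: 9.62
eef_pos: [0.4712, -0.3855, 0.0644]
ee_rot: [-3.137, 0.004, -2.761]
force: [-0.8, -0.5, -0.5]
width: 0.0659
gripper_force: 10.0
```

```bash
python3 -c "
from h import *
rel(*cw(0,-1),.15,76.8)
rel(*cw(0,-1),.15,-103.2)"
```

```text
delta [-4.074  7.642 -1.445] turn units 7.002 xyz [ 0.4712 -0.3855  0.0644] q [-0.36  0.4  -0.34  0.   -0.83 -0.83] F [-0.8 -0.5 -0.5] w 0.0659 t 9.625
delta [-4.074  7.642 -1.445] turn units 7.002 xyz [ 0.4712 -0.3855  0.0644] q [-0.36  0.4  -0.34  0.   -0.83 -0.83] F [-0.8 -0.5 -0.5] w 0.0659 t 9.625
```

Request:
jog_arm(
  deltas=[
    [[-0.2,0.4,-0.6,0.4],[-0.6,1.1,-1.1,1.0],[-1.0,1.9,-1.42,1.7],[-1.4,2.7,-1.44,2.4],[-1.8,3.5,-1.44,3.1],[-2.3,4.3,-1.44,3.9],[-2.7,5.0,-1.44,4.6],[-2.9,5.5,-1.44,5.2]],
  ],
)

```text
t: 10.62
eef_pos: [0.5084, -0.0114, 0.1473]
ee_rot: [3.141, 0.0, 3.067]
force: [-0.4, -0.8, -0.1]
width: 0.0657
gripper_force: 10.0
```

```bash
python3 -c "
from h import *
rel(*cw(1,-1),.15,76.8)"
```

```text
delta [-0.156  2.391 -0.045] turn units 1.79 xyz [ 0.5084 -0.0114  0.1473] q [ 0.36  0.15 -0.46 -0.   -0.95 -2.01] F [-0.4 -0.8 -0.1] w 0.0657 t 10.625
```

Request:
jog_arm(
  deltas=[
    [[-0.05,0.7,-0.05,0.5],[-0.1,1.4,-0.05,1.0],[-0.14,2.0,-0.05,1.5],[-0.15,2.35,-0.05,1.79],[-0.15,2.39,-0.05,1.79],[-0.15,2.39,-0.05,1.79]],
  ],
)

```text
t: 11.38
eef_pos: [0.5276, 0.1286, 0.1501]
ee_rot: [-3.141, -0.001, 2.912]
force: [1.0, -0.4, -0.0]
width: 0.0655
gripper_force: 10.0
```

```bash
python3 -c "
from h import *
rel(*cw(1,-1),.05,76.8)
f=grab_frame('top'); cv2.imwrite('pics/e.png',cv2.resize(f['img'][130:260,150:310,::-1],None,fx=4.5,fy=4.5))"
```

```text
delta [-0.004  0.043  1.668] turn units 0.012 xyz [0.5276 0.1286 0.1501] q [ 0.6   0.21 -0.39 -0.   -0.98 -2.4 ] F [ 1.  -0.4 -0. ] w 0.0655 t 11.375
```

View pics/e.png

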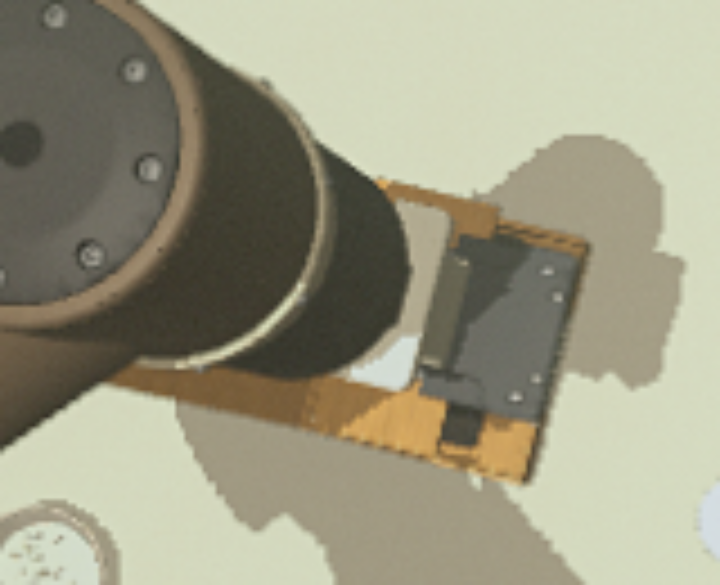

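The gripper hides the board here, but the opening is 65.5 mm and stable, so the board is held. I check the pocket centre from the block edges in the earlier crop.

```bash
python3 -c "
from h import *
f=grab_frame('top')
px=np.array([(465,182),(402,425),(612,240),(549,500)])/6+[164.6,144.6]
P=cast(f,px,.025)[:,:2]
c,s=np.cos(YAW),np.sin(YAW)
print(((P-C)@np.array([[c,-s],[s,c]])*1000).round(1))
rel(*cw(1,-1),.05,76.8)"
```

```text
[[ 69.6  39.3]
 [-40.9  38.9]
 [ 59.8 -30.8]
 [-57.2 -32.5]]
delta [-0.     0.049  1.672] turn units 0.0 xyz [0.5277 0.1281 0.1503] q [ 0.6   0.21 -0.39 -0.   -0.98 -2.4 ] F [ 0.9 -0.5 -0.6] w 0.0656 t 11.475
```

Request:
jog_arm(
  deltas=[
    [[0,0.07,0.5,0],[0,0.07,1.1,0],[0,0.07,1.6,0],[0,0.07,1.67,0],[0,0.07,1.67,0]],
  ],
)

```text
t: 12.1
eef_pos: [0.5293, 0.1327, 0.0508]
ee_rot: [-3.142, 0.0, 2.911]
force: [0.2, -0.5, 0.4]
width: 0.0656
gripper_force: 10.0
```

```bash
python3 -c "
from h import *
f=grab_frame('side');rel(*cw(1,0.5),.013,76.8)
cv2.imwrite('pics/e2.png',cv2.resize(f['img'][110:210,270:360,::-1],None,fx=6,fy=6,interpolation=cv2.INTER_CUBIC))"
```

```text
delta [ 0.014 -0.013  0.639] turn units 0.004 xyz [0.5296 0.133  0.0513] q [ 0.61  0.33 -0.49  0.   -0.75 -2.41] F [-0.2  0.2  0.6] w 0.066 t 12.15
```

View pics/e2.png

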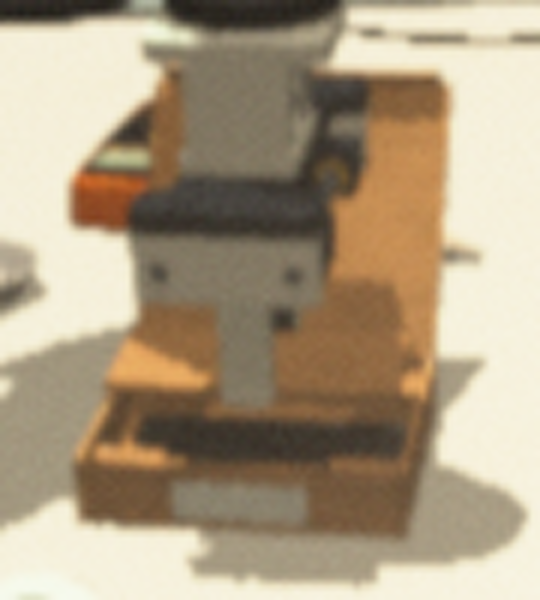

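The side view shows the board held level above the carton, with its near edge running from about column 105 to column 408 at row 390. I compare that with the projected corners before lowering.

```bash
python3 -c "
from h import *
f=grab_frame('side')
P=[[*cw(x,y),z] for x,y,z in [(-66,-32.5,.0508),(66,-32.5,.0508),(-66,-32.5,.0568),(66,-32.5,.0568),(-74,-66,.032),(74,-66,.032),(-74,-66,0),(74,-66,0)]]
print(((proj(f,P)-[270,110]+.5)*6-.5).round(0).tolist())"
```

```text
[[102.0, 389.0], [395.0, 400.0], [101.0, 377.0], [395.0, 387.0], [71.0, 459.0], [406.0, 472.0], [75.0, 524.0], [406.0, 538.0]]
```

The board and carton offsets agree to within about 1 mm, so I lower it.

Request:
jog_arm(
  deltas=[
    [[0,-0.01,0.2,0],[0,-0.01,0.4,0],[0,-0.01,0.55,0],[0,-0.01,0.6,0],[0,-0.01,0.62,0],[0,-0.01,0.62,0]],
  ],
)

```text
t: 12.95
eef_pos: [0.5289, 0.1325, 0.0131]
ee_rot: [3.141, 0.0, 2.912]
force: [-0.1, -0.8, -0.3]
width: 0.0655
gripper_force: 10.0
```

```bash
python3 -c "
from h import *
rel(*cw(1,0.5),.011,76.8)"
```

```text
delta [ 0.003 -0.001  0.034] turn units 0.007 xyz [0.5289 0.1325 0.0131] q [ 0.6   0.38 -0.52  0.   -0.66 -2.41] F [-0.1 -0.8 -0.3] w 0.0655 t 12.95
```

Request:
jog_arm(
  deltas=[
    [[0,0,0.025,0],[0,0,0.03,0],[0,0,0.03,0]],
  ],
)

```text
t: 13.32
eef_pos: [0.5288, 0.1324, 0.0112]
ee_rot: [3.142, 0.0, 2.912]
force: [-0.6, -0.4, -0.4]
width: 0.0659
gripper_force: 10.0
```

Request:
jog_arm(
  deltas=[
    [[0,0,0,0],[0,0,0,0],[0,0,0,0],[0,0,-0.2,0],[0,0,-0.8,0],[0,0,-1.6,0],[0,-0.2,-2.2,0],[0,-0.6,-2.6,0]],
  ],
  grip=77,
)

```text
t: 14.32
eef_pos: [0.5212, 0.0977, 0.1701]
ee_rot: [3.14, 0.003, 2.913]
force: [-1.1, -0.9, -1.0]
width: 0.0771
gripper_force: 0.0
```

```bash
python3 -c "
from h import *
rel(.4777,-.2077,.1,75.3)"
```

```text
delta [-0.445 -5.123  1.16 ] turn units 0.319 xyz [0.5212 0.0977 0.1701] q [ 0.56  0.17 -0.39  0.   -1.01 -2.36] F [-1.1 -0.9 -1. ] w 0.0771 t 14.325
```

Request:
jog_arm(
  deltas=[
    [[0,-0.6,0,0],[-0.1,-1.4,0,0.1],[-0.2,-2.3,0.1,0.2],[-0.3,-3.2,0.3,0.3],[-0.4,-4.1,0.6,0.32],[-0.44,-4.8,0.9,0.32],[-0.44,-5.12,1.16,0.32],[-0.44,-5.12,1.16,0.32]],
  ],
  grip=87,
)

```text
t: 15.32
eef_pos: [0.475, -0.2089, 0.0971]
ee_rot: [-3.141, -0.002, 2.881]
force: [0.4, 0.6, -0.6]
width: 0.0865
gripper_force: 0.0
```

```bash
python3 -c "
from h import *
f=grab_frame('top');rel(.4777,-.2077,.0015,75.3)
hsv=cv2.cvtColor(f['img'],cv2.COLOR_RGB2HSV); m=(hsv[:,:,1]>90)&(hsv[:,:,0]<25)
cv2.imwrite('pics/g.png',cv2.resize(f['img'][145:250,165:295,::-1],None,fx=6,fy=5.7,interpolation=cv2.INTER_CUBIC))"
```

```text
delta [-0.027  0.018  1.607] turn units -0.032 xyz [ 0.4759 -0.2083  0.0979] q [-0.03  0.23 -0.5   0.   -0.84 -1.8 ] F [0.2 0.8 0.8] w 0.0871 t 15.375
```

View pics/g.png

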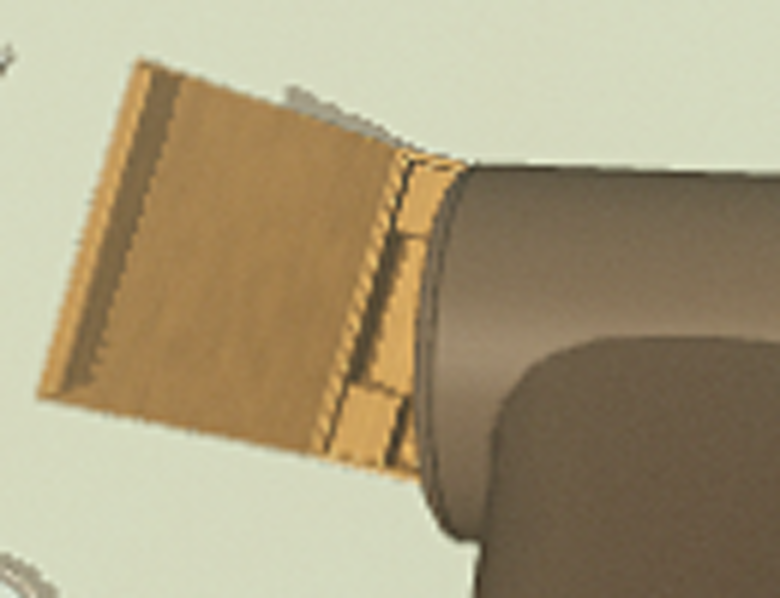

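The arm hides the pocket in the top view. The lid is standing at its stop, with its upper corners at (140,62) and (40,395). I'll check the separator numerically from the side camera after the next grasp.

Request:
jog_arm(
  deltas=[
    [[-0.03,0.02,0.6,0],[-0.03,0.02,1.2,0],[-0.03,0.02,1.55,0],[-0.03,0.02,1.6,0],[-0.03,0.02,1.6,0],[-0.03,0.02,1.6,0]],
  ],
)

```text
t: 16.12
eef_pos: [0.4793, -0.2069, 0.0029]
ee_rot: [3.141, 0.002, 2.884]
force: [0.9, -0.0, 0.5]
width: 0.0871
gripper_force: 0.0
```

```bash
python3 -c "
from h import *
f=grab_frame('side');rel(.4777,-.2077,.001,75.3)
h=cv2.cvtColor(f['img'],cv2.COLOR_RGB2HSV)
for y in (-25,-10,0,10,25):
  print(y,[f['img'][v,u].tolist() for u,v in proj(f,[[*cw(x,y),.016] for x in (-55,-30,0,30,55)]).round().astype(int)])"
```

```text
delta [ 0.021 -0.017  0.029] turn units -0.011 xyz [ 0.4792 -0.207   0.0028] q [-0.03  0.37 -0.59  0.   -0.61 -1.8 ] F [ 1.1 -0.3  0.2] w 0.0868 t 16.175
-25 [[96, 93, 82], [97, 93, 83], [51, 47, 37], [229, 168, 97], [225, 164, 97]]
-10 [[65, 61, 53], [64, 59, 52], [74, 69, 60], [229, 168, 99], [231, 171, 99]]
0 [[48, 44, 35], [53, 45, 42], [84, 77, 69], [230, 169, 96], [234, 176, 103]]
10 [[45, 40, 37], [51, 47, 38], [72, 64, 59], [234, 173, 102], [233, 174, 103]]
25 [[48, 46, 39], [53, 47, 40], [56, 47, 39], [230, 169, 96], [213, 154, 92]]
```

Request:
jog_arm(
  deltas=[
    [[0.02,-0.01,0.03,0],[0.02,-0.01,0.03,0]],
  ],
)

```text
t: 16.42
eef_pos: [0.4774, -0.2074, 0.0003]
ee_rot: [3.141, 0.001, 2.884]
force: [-0.3, 0.1, 5.4]
width: 0.0863
gripper_force: 2.6
```

Request:
jog_arm(
  deltas=[
    [[0,0,0,0],[0,0,0,0],[0,0,0,0],[0,0,0,0]],
  ],
  grip=55,
)

```text
t: 16.92
eef_pos: [0.4776, -0.2076, 0.0003]
ee_rot: [-3.142, 0.001, 2.884]
force: [0.3, 1.2, 5.5]
width: 0.0635
gripper_force: 10.8
```

Request:
jog_arm(
  deltas=[
    [[0,0,-0.1,0],[0,0,-0.4,0],[0,0,-1.0,0],[0,0.2,-1.7,0],[0,0.4,-2.3,0],[0,0.6,-2.5,0],[0,0.6,-2.5,0]],
  ],
)

```text
t: 17.8
eef_pos: [0.4864, -0.1719, 0.1503]
ee_rot: [3.141, 0.001, 2.885]
force: [-0.2, 0.4, -0.6]
width: 0.0639
gripper_force: 10.0
```

```bash
python3 -c "
from h import *
rel(*cw(0.5,0.5),.15,76.8)"
```

```text
delta [0.616 5.086 0.007] turn units -0.306 xyz [ 0.4864 -0.1719  0.1503] q [ 0.04  0.16 -0.44 -0.   -0.96 -1.87] F [-0.2  0.4 -0.6] w 0.0639 t 17.8
```

Request:
jog_arm(
  deltas=[
    [[0.05,0.4,0,0],[0.15,1.2,0,-0.1],[0.25,2.0,0,-0.2],[0.35,2.8,0,-0.3],[0.45,3.6,0,-0.31],[0.55,4.4,0,-0.31],[0.61,4.9,0,-0.31],[0.62,5.09,0,-0.31]],
  ],
)

```text
t: 18.8
eef_pos: [0.5273, 0.1331, 0.1479]
ee_rot: [-3.139, -0.002, 2.912]
force: [-0.2, -0.7, -1.2]
width: 0.0639
gripper_force: 10.0
```

Request:
jog_arm(
  deltas=[
    [[0,0,0.5,0],[0,0,1.0,0],[0,0,1.5,0],[0,0,1.6,0],[0,0,1.6,0],[0,0,1.6,0]],
  ],
)

```text
t: 19.55
eef_pos: [0.5287, 0.1324, 0.0548]
ee_rot: [3.141, 0.001, 2.911]
force: [0.3, 0.2, -0.4]
width: 0.0641
gripper_force: 10.0
```

```bash
python3 -c "
from h import *
f=grab_frame('side');rel(*cw(0.5,0.5),.018,76.8)
im=cv2.resize(f['img'][110:210,270:360,::-1],None,fx=6,fy=6,interpolation=cv2.INTER_CUBIC)
cv2.imwrite('pics/i.png',im)
z=arm.get_state()['eef_pos'][2]
P=[[*cw(x,-32),z+.003] for x in (-65,65)]+[[*cw(x,-40),.016] for x in (-35,35)]
print((proj(f,P)-[270,110]).round(1)*6)"
```

```text
delta [ 0.01  -0.001  0.615] turn units -0.005 xyz [0.5287 0.1325 0.0549] q [ 0.61  0.32 -0.49  0.   -0.76 -2.41] F [ 0.5  0.1 -0.4] w 0.064 t 19.6
[[100.8 372. ]
 [390.6 382.2]
 [168.  466.8]
 [322.2 472.8]]
```

View pics/i.png

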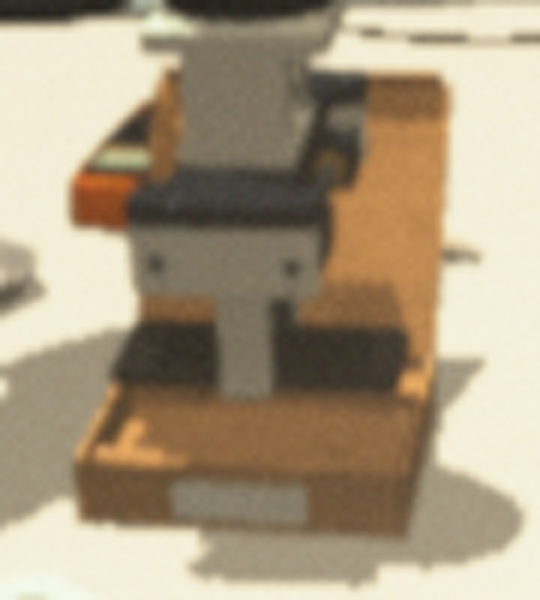

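This shows the separator covering the lower display, with only cardboard visible at (250,430). The held display is dark between columns 112 and 410 at row 380. I measure both horizontal extents more precisely.

```bash
python3 -c "
from h import *
f=grab_frame('side'); g=f['img'].astype(int)
P=lambda L:(proj(f,[[*cw(x,y),z] for x,y,z in L])).round(1).tolist()
for r in (170,171,172,173): print(r,g[r,284:292,0],g[r,333:345,0])
print('disp near top/bot',P([(-65,-32,.0605),(65,-32,.0605),(-65,-32,.0545),(65,-32,.0545)]))
for r in (190,192,194): print(r,g[r,278:288].sum(1),g[r,332:344].sum(1))
print('wall',P([(-74,-66,.020),(74,-66,.020),(74,-66,.010)]))"
```

```text
170 [160 158 159 154 131  98  68  63] [ 64  68  68  73  89 116 129 166 210 180 173 178]
171 [156 160 159 150 120  81  67  63] [ 63  66  68  80 120 149 157 181 209 172 156 165]
172 [154 157 158 146 117  76  62  61] [ 65  65  65 106 169 199 204 211 202 162 155 160]
173 [157 155 159 154 135 104  74  66] [ 63  63  71 130 203 225 224 219 181 146 156 160]
disp near top/bot [[286.7, 171.1], [335.1, 172.8], [286.9, 173.2], [335.1, 174.9]]
190 [436 435 431 407 337 274 257 237 241 243] [262 259 252 265 256 248 243 307 403 443 449 445]
192 [449 472 490 473 412 307 246 241 240 252] [247 263 257 255 248 243 271 346 421 433 443 452]
194 [628 671 687 669 559 366 266 245 238 240] [269 263 268 254 257 266 297 389 425 443 446 445]
wall [[281.7, 190.1], [337.3, 192.4], [337.3, 195.8]]
```

The display sits within about 1 mm of centre. Lowering it.

Request:
jog_arm(
  deltas=[
    [[0.02,0,0.2,0],[0.02,0,0.4,0],[0.02,0,0.55,0],[0.02,0,0.6,0],[0.02,0,0.6,0],[0.02,0,0.6,0]],
  ],
)

```text
t: 20.4
eef_pos: [0.5271, 0.1326, 0.018]
ee_rot: [3.141, 0.0, 2.911]
force: [-0.2, 0.4, -0.5]
width: 0.064
gripper_force: 10.0
```

Request:
jog_arm(
  deltas=[
    [[0,0,0.02,0],[0,0,0.03,0],[0,0,0.03,0]],
  ],
)

```text
t: 20.78
eef_pos: [0.5271, 0.1326, 0.0165]
ee_rot: [3.141, 0.0, 2.911]
force: [-2.3, 0.1, 5.4]
width: 0.0636
gripper_force: 11.1
```

Request:
jog_arm(
  deltas=[
    [[0,0,0,0],[0,0,0,0],[0,0,0,0],[0,0,-0.2,0],[0,0,-0.8,0],[0,0,-1.6,0],[0,0,-2.5,0],[0,0,-3.4,0]],
  ],
  grip=76,
)

```text
t: 21.78
eef_pos: [0.5266, 0.1323, 0.2227]
ee_rot: [3.141, 0.001, 2.911]
force: [1.6, -0.4, -1.1]
width: 0.0759
gripper_force: 0.0
```

```bash
python3 -c "
from h import *
rel(*cw(0,190),.24,76.8)
f=grab_frame('side'); g=f['img']
for y in (-20,0,20):
  print(y,[g[v,u].tolist() for u,v in proj(f,[[*cw(x,y),.022] for x in (-74,-67,-55,-30,0,30,55,62,70,76)]).round().astype(int)])
m=(g.max(2)<110).astype(np.uint8); m[:160]=0;m[200:]=0;m[:,:278]=0;m[:,345:]=0
n,l,st,c=cv2.connectedComponentsWithStats(m);print(st)"
```

```text
delta [-0.016  3.17  -0.287] turn units -0.005 xyz [0.5266 0.1323 0.2227] q [ 0.61  0.14 -0.29  0.   -1.14 -2.41] F [ 1.6 -0.4 -1.1] w 0.0759 t 21.775
-20 [[171, 130, 85], [84, 66, 47], [71, 63, 53], [58, 50, 43], [59, 53, 43], [60, 54, 46], [69, 60, 52], [66, 60, 50], [109, 82, 57], [110, 90, 68]]
0 [[131, 102, 66], [86, 68, 45], [64, 60, 48], [56, 47, 40], [59, 53, 43], [62, 54, 44], [65, 60, 46], [68, 61, 50], [126, 93, 62], [104, 82, 56]]
20 [[128, 99, 70], [85, 67, 47], [70, 59, 47], [59, 50, 41], [63, 54, 44], [61, 55, 47], [70, 61, 52], [70, 60, 45], [128, 95, 63], [103, 84, 61]]
[[     0      0    640    400 255110]
 [   293    169      1      1      1]
 [   296    169      6      1      6]
 [   287    169     54     27    782]
 [   337    170      1      1      1]
 [   340    177      2      6      6]
 [   283    188     19      8     91]
 [   309    189      1      1      1]
 [   322    197      1      1      1]
 [   336    197      1      1      1]]
```

Request:
jog_arm(
  deltas=[
    [[0,0.3,-0.29,0],[0,0.9,-0.29,0],[0,1.6,-0.29,0],[0,2.3,-0.29,0],[0,2.9,-0.29,0],[0,3.17,-0.29,0],[0,3.17,-0.29,0],[0,3.17,-0.29,0]],
  ],
  grip=0,
)

```text
t: 22.82
eef_pos: [0.5701, 0.3168, 0.2376]
ee_rot: [-3.141, -0.0, 2.91]
force: [-0.4, -0.3, -1.2]
width: 0.0029
gripper_force: 0.0
```

```bash
python3 -c "
from h import *
rel(*cw(0,190),.115,76.8)
rel(*cw(0,66),.125,76.8)"
```

```text
delta [-0.012  0.009  2.044] turn units -0.009 xyz [0.5701 0.3168 0.2376] q [ 0.81  0.32 -0.03  0.   -1.23 -2.61] F [-0.4 -0.3 -1.2] w 0.0029 t 22.825
delta [-0.014 -2.057  1.877] turn units -0.009 xyz [0.5701 0.3168 0.2376] q [ 0.81  0.32 -0.03  0.   -1.23 -2.61] F [-0.4 -0.3 -1.2] w 0.0029 t 22.825
```

Request:
jog_arm(
  deltas=[
    [[0,0,0.8,0],[0,0,1.6,0],[0,0,2.04,0],[0,0,2.04,0],[0,-0.4,2.0,0],[0,-0.8,2.0,0],[0,-1.1,1.95,0],[0,-1.3,1.9,0]],
  ],
)

```text
t: 23.82
eef_pos: [0.5525, 0.2404, 0.1249]
ee_rot: [3.14, 0.001, 2.91]
force: [-0.2, 0.2, -0.1]
width: 0.001
gripper_force: 0.5
```

Request:
jog_arm(
  deltas=[
    [[0,-0.2,0,0],[0,-0.4,0,0],[0,-0.6,0,0],[0,-0.76,0,0],[0,-0.95,0,0],[0,-1.15,0,0],[0,-1.15,0,0]],
  ],
)

```text
t: 24.7
eef_pos: [0.5365, 0.1736, 0.1234]
ee_rot: [-3.141, -0.0, 2.91]
force: [-0.2, 0.7, 0.9]
width: 0.0003
gripper_force: 0.0
```

```bash
python3 -c "
from h import *
rel(*cw(0,20),.12,76.8)
rel(*cw(0,-10),.1,76.8)"
```

```text
delta [-0.014 -0.372  0.057] turn units -0.013 xyz [0.5365 0.1736 0.1234] q [ 0.66  0.27 -0.37  0.   -0.93 -2.46] F [-0.2  0.7  0.9] w 0.0003 t 24.7
delta [-0.015 -0.872  0.391] turn units -0.013 xyz [0.5365 0.1736 0.1234] q [ 0.66  0.27 -0.37  0.   -0.93 -2.46] F [-0.2  0.7  0.9] w 0.0003 t 24.7
```

Request:
jog_arm(
  deltas=[
    [[0,-0.2,0.03,0],[0,-0.4,0.06,0],[0,-0.65,0.22,0],[0,-0.87,0.39,0],[0,-1.05,0.62,0],[0,-1.2,0.89,0],[0,-1.27,1.1,0],[0,-1.3,1.25,0]],
  ],
)

```text
t: 25.7
eef_pos: [0.5185, 0.0981, 0.0473]
ee_rot: [-3.141, -0.001, 2.911]
force: [-0.5, 0.8, 0.9]
width: 0.0005
gripper_force: 0.2
```

Request:
jog_arm(
  deltas=[
    [[0,0,0.1,0],[0,0,0.17,0],[0,0,0.17,0]],
  ],
)

```text
t: 26.08
eef_pos: [0.5189, 0.0988, 0.038]
ee_rot: [-3.142, -0.0, 2.911]
force: [0.3, 0.1, -0.3]
width: 0.0005
gripper_force: 0.0
```

```bash
python3 -c "
from h import *
rel(*cw(0,-40),.0355,76.8)"
```

```text
delta [-0.014 -0.092  0.042] turn units -0.002 xyz [0.5189 0.0988 0.038 ] q [ 0.56  0.32 -0.54 -0.   -0.71 -2.36] F [ 0.3  0.1 -0.3] w 0.0005 t 26.075
```

Request:
jog_arm(
  deltas=[
    [[0,0,0.025,0],[0,0,0.045,0],[0,0,0.045,0],[0,0,0.045,0]],
  ],
)

```text
t: 26.58
eef_pos: [0.5193, 0.0989, 0.0362]
ee_rot: [3.141, 0.001, 2.911]
force: [-2.0, 0.1, 5.8]
width: 0.0006
gripper_force: 2.8
```

Request:
jog_arm(
  deltas=[
    [[0,0,0.02,0],[0,0,0.02,0],[0,0,-0.5,0],[0,0,-1.4,0],[0,0,-2.3,0],[0,-0.5,-3.0,0],[0,-1.3,-3.2,0],[0,-2.1,-3.2,0]],
  ],
)

```text
t: 27.58
eef_pos: [0.4903, -0.0248, 0.2292]
ee_rot: [3.14, 0.003, 2.912]
force: [0.0, -0.1, -0.6]
width: 0.0002
gripper_force: 0.0
```

Request:
jog_arm(
  deltas=[
    [[0,-0.9,0,0],[0,-1.8,0,0],[0,-2.7,0,0],[0,-3.5,0,0],[0,-3.5,0,0]],
  ],
)

```text
t: 28.2
eef_pos: [0.4409, -0.2309, 0.2274]
ee_rot: [-3.141, -0.0, 2.907]
force: [1.0, 0.5, 0.5]
width: 0.0006
gripper_force: 0.0
```

```bash
python3 -c "
from h import *
f=grab_frame('top');s=grab_frame('side');print(arm.get_state()['force'],arm.get_state()['t'])
hsv=cv2.cvtColor(f['img'],cv2.COLOR_RGB2HSV)
print(f['img'][200,245],rect(f,(hsv[:,:,1]>85)&(hsv[:,:,0]<25),.036,(245,200)))
g=s['img'].astype(int)
for x in (-55,0,55):
  p=proj(s,[[*cw(x,-70),.036],[*cw(x,-70),.022],[*cw(x,66),.036]]).round(1); u=int(p[0,0]); print(x,p.tolist()); print([(r,*g[r,u]) for r in range(168,204,1)])"
```

```text
[-0.23716019  0.28561321  0.33436423] 28.3
[131 113  88] [ 561.5  -22.7 1948.2 1178.7   89.7]
-55 [[288.0, 185.6], [288.3, 190.4], [297.5, 165.6]]
[(168, np.int64(246), np.int64(241), np.int64(220)), (169, np.int64(246), np.int64(241), np.int64(218)), (170, np.int64(246), np.int64(239), np.int64(217)), (171, np.int64(245), np.int64(237), np.int64(210)), (172, np.int64(244), np.int64(231), np.int64(195)), (173, np.int64(241), np.int64(220), np.int64(170)), (174, np.int64(238), np.int64(200), np.int64(141)), (175, np.int64(234), np.int64(184), np.int64(116)), (176, np.int64(234), np.int64(180), np.int64(107)), (177, np.int64(236), np.int64(180), np.int64(106)), (178, np.int64(234), np.int64(177), np.int64(102)), (179, np.int64(236), np.int64(181), np.int64(108)), (180, np.int64(235), np.int64(178), np.int64(106)), (181, np.int64(235), np.int64(178), np.int64(103)), (182, np.int64(235), np.int64(178), np.int64(106)), (183, np.int64(236), np.int64(180), np.int64(107)), (184, np.int64(235), np.int64(179), np.int64(104)), (185, np.int64(234), np.int64(175), np.int64(104)), (186, np.int64(2
[... 4019 characters left out ...]
t64(129), np.int64(100), np.int64(68)), (191, np.int64(120), np.int64(93), np.int64(65)), (192, np.int64(122), np.int64(93), np.int64(66)), (193, np.int64(117), np.int64(88), np.int64(62)), (194, np.int64(119), np.int64(92), np.int64(63)), (195, np.int64(120), np.int64(92), np.int64(64)), (196, np.int64(123), np.int64(93), np.int64(66)), (197, np.int64(121), np.int64(94), np.int64(65)), (198, np.int64(128), np.int64(102), np.int64(74)), (199, np.int64(150), np.int64(134), np.int64(107)), (200, np.int64(185), np.int64(172), np.int64(145)), (201, np.int64(229), np.int64(219), np.int64(189)), (202, np.int64(245), np.int64(238), np.int64(215)), (203, np.int64(246), np.int64(241), np.int64(219))]
```

```bash
python3 -c "
from station import arm
print(arm.job_done())"
```

```text
the job is handed in; nothing more can be done
None
```

I laid the separator on the lower display, set the second display on it screen up, folded the lid shut and handed the job in at about 28 s of the 72 s; no verdict came back.

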